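# Find the key that fits the centrifuge hub nut and tighten it

### The job

One of the two look-alike hexagon keys on the rack fits the nut of the centrifuge hub nearer you, the other is for a different size: try them on the nut, standing a wrong one upright back over a post of the rack before taking the next. With the key that fits (one too small will not go down, one too big slips round) turn the nut clockwise, seen from above, until its pointer tab meets the stop pin, and finish while holding that key: still gripped, upright and fully down on the nut, with the other key standing on a rack post and the other things left where they are.

Things in the scene. Friction and masses are not known exactly. Their poses are not given: they have to be found in the camera images.
- key_p: loose steel box key, 80 mm tall, 0.18 kg, mouth down over a rack post. Outside both keys are alike: hexagonal skirt 43 mm over flats (50 over corners), 26 mm high, all hollow; round shoulder to 37 mm; on top an upright flat tang to grip: 14 mm thick along key x, 34 mm wide along y, from 37 to 80 mm above the mouth. Origin: centre of the mouth (lower rim), z up
- key_q: outside, origin and axes exactly as key_p. One key has a hole 22 mm across flats, the other 28 mm (for 20 and 26 mm nuts), 26 mm deep; which has which cannot be seen while they stand. Hole corners at 0, 60, 120.. deg from key x. Too small: stops about 17 mm short of the washer. Too big: goes down but does not turn the nut. Fitting: goes down, turns it after up to 0.25 rad of play
- hub_a: fixed metal drive hub: square dark foot 116 mm, round grey top 100 mm wide at 54 mm height, a hexagon nut on it. Of hub_a and hub_b, the one nearer the robot (x below 0.6) is to be worked on; the other (x above 0.68) is a spare, leave it. Which is which varies. One has a 20 mm nut, the other a 26 mm nut (across flats). Origin: centre of the foot's underside, z up
- hub_a_seat (a point): centre of the top of the washer under the nut of hub_a, 58.5 mm high; turns with the nut, whose corners lie at 0, 60, 120.. deg from its x. The nut stands 22 mm above it, its top 9 mm tapered 4 mm inward all round. Washer: disc 60 mm wide with a pointer tab, 8 mm wide, out to 47 mm radius along +x. A key is fully down when its mouth rests on the washer: key origin on this point
- nut_a (a joint): turn of the nut of hub_a in rad: grows clockwise seen from above; starts at 0 to 0.15, ends at 0.8, where the tab meets the stop pin (upright, 6 mm, on the rim of the hub top). Stiff, about 0.3 N m; stays where it is left
- hub_b: fixed metal drive hub: square dark foot 116 mm, round grey top 100 mm wide at 54 mm height, a hexagon nut on it. Of hub_a and hub_b, the one nearer the robot (x below 0.6) is to be worked on; the other (x above 0.68) is a spare, leave it. Which is which varies. One has a 20 mm nut, the other a 26 mm nut (across flats). Origin: centre of the foot's underside, z up
- hub_b_seat (a point): centre of the top of the washer under the nut of hub_b, 58.5 mm high; turns with the nut, whose corners lie at 0, 60, 120.. deg from its x. The nut stands 22 mm above it, its top 9 mm tapered 4 mm inward all round. Washer: disc 60 mm wide with a pointer tab, 8 mm wide, out to 47 mm radius along +x. A key is fully down when its mouth rests on the washer: key origin on this point
- nut_b (a joint): turn of the nut of hub_b in rad: grows clockwise seen from above; starts at 0 to 0.15, ends at 0.8, where the tab meets the stop pin (upright, 6 mm, on the rim of the hub top). Stiff, about 0.3 N m; stays where it is left
- rack: fixed grey key rack: a narrow shelf 44 mm by 260 mm, long along its y, top at 50 mm height, with three upright grey posts (16 mm diameter, 18 mm tall, tapered tip) 80 mm apart. Origin: centre of its underside
- post_1 (a point): foot of a rack post, on the shelf's top (50 mm high), at y = -80 mm of the rack; the origin of a key standing here is within a few mm of it (the post is looser in the bigger holes)
- post_2 (a point): foot of a rack post, on the shelf's top (50 mm high), at y = 0 mm of the rack; the origin of a key standing here is within a few mm of it (the post is looser in the bigger holes)
- post_3 (a point): foot of a rack post, on the shelf's top (50 mm high), at y = 80 mm of the rack; the origin of a key standing here is within a few mm of it (the post is looser in the bigger holes)
- specimen_cup: bystander, leave alone: clear cup with white screw lid, 64 mm wide, 72 mm tall; origin at the centre of its underside
- cover_box: bystander, leave alone: small flat box, 34x34x18 mm; origin at the centre of its underside
- oil_vial: bystander, leave alone: brown glass vial with black cap, 30 mm wide, 58 mm tall; origin at the centre of its underside
- timer: bystander, leave alone: flat white timer with three buttons, 72x66x21 mm; origin at the centre of its underside
- dish: bystander, leave alone: clear petri dish, 58 mm wide, 14 mm tall; origin at the centre of its underside
There are look-alikes about, which are no part of the job. What is shaped like the key_q but pink is not meant.

How it is judged:
By the outcome, as a careful person would: the job done as asked, in the order asked, and still so for the second after the job is handed in, while the arm keeps its last pose, push and grip.
It also fails if it takes over 64 s, if anything falls off the work surface, if the arm or the gripper's body presses on something with over 40 N, if the wrist force passes 120 N, or if a joint passes its speed limit or range.

### The arm

A 6-joint arm with a two-finger parallel gripper is mounted at the origin on the work surface; the furniture and walls round the work are solid. World frame = base frame: x ahead of the robot, y to its left, z up, the work surface at z = 0. Lengths are in mm, angles in rad, forces in N, time in s.
With the tool pointing down it reaches from about 300 to 775 mm from the base axis. Payload 14.6 kg.
Tool frame: the origin (TCP) lies between the finger pads; the fingertips stand manip.tip_reach ahead of it and the grasp point (between the pads) lies 5 mm behind it (manip.tip_reach is the distance from the TCP to the fingertips, in mm); z points along the fingers, y is the line along which they close (so a half turn about z gives the same grasp; the last joint's range is limited). The gripper opens to 94 mm and grips with 3 to 60 N. Pads are 16 mm wide; open, the fingers measure 119 mm over their backs; the gripper's body (75 mm by 177 mm) begins 78 mm behind the grasp point.
Start: joints at [-1.302, 0.3, 1.521, -0, 1.321, -0.067], TCP at [181.231, -519.273, 219.446] pointing down, gripper open.
Joint ranges: [-3.03, 3.03], [-0.79, 2.21], [0.23, 2.52], [-1.04, 4.18], [0, 3.07], [-2.55, 2.55]. Speed limits (rad/s): [2.22, 2.22, 2.57, 3.14, 3.14, 3.14].

### API

Orientations are given as [roll, pitch, yaw] about the fixed x, y, z axes, in that order (R = Rz(yaw) Ry(pitch) Rx(roll)).
In Python, from cell import manip gives the robot as it stands. The module is installed in compiled form; this text tells all that it offers.
- The arm moves only by the shell command python3 -m creep 'ROWS' [FORCE]. ROWS is JSON, a list of rows, each a list of 3 entries, a list of its own where there are three numbers: the opening, from -1 (shut) to 1 (fully open), then the shift along the tool's x, y, z in cm, then the turn about the tool's z in units of 5 degrees (1.0 is 5 degrees). In form: [[grip, [tx, ty, tz], roll], ...]. A call has 1 to 12 rows; each row is the pose to reach, as a shift and turn from the pose commanded when the call began, along the tool's axes at that moment; what a row does not reach only later rows make up. A row lasts 1/10 s, in which the tool goes at most 50 mm and 8.59 degrees, less where a joint would pass 70% of its speed; a pose out of reach is approached as far as the arm can. A call with a gripper value outside its range is refused whole. The fingers move at their own pace and stop on an object; FORCE is the grip in N (left out, the last holds). Time passes only in rows, so rows that repeat a pose let the fingers close. It gives the time, the measured TCP pose, the force, the opening and the grip force at its end, in the units of the state.
- manip.read_state(): the state, without advancing time (a new reading comes with each control period).
- manip.camera(name): name is "side" or "top" or "wrist"; returns the picture (480x640x3 uint8, red, green, blue); there is no depth.
- manip.camera_params(name): a dict with "fovy" (degrees; the focal length in pixels is half the picture's height over the tangent of half this angle, whatever the lens; pixels are square), "cx", "cy" (the principal point, pixels), "origin" and "attitude" of the camera in the world. Camera axes: x right, y down, z forward; pixel columns grow to the right and rows downward; lengths in mm; the calibration is good to about 2 mm. A picture is of the moment at which its call begins: read the wrist's pose just before it. camera_params takes no time and is no camera call; for the wrist camera it gives the pose at the moment of the call.
- manip.sign_off(): hands the job in; it is judged then, once.
The state is a dict: "clock": time; "joints": joint angles; "qd": joint speeds; "effort": joint torques, N m; "eef_pos": TCP position; "eef_rot": TCP orientation; "wrist_force": force on the tool from outside, world axes, zero at the start; "moment": the same for the moment, N m; "finger_gap": finger opening in mm; "finger_force": force on a finger pad.
Only numpy, scipy, OpenCV 4.12 (cv2) and the standard library are available. Lean on these libraries where they do the work, as an engineer would, in place of code of your own. Each camera call takes 0.05 s, during which the arm holds its last target. There are 200 camera calls.

## Working session

There is one attempt and no reset: what is moved stays moved. The work goes in short steps, Python scripts to look and compute and a shell command to move; the robot and the scene stay as the last step left them, time stands still between calls to the robot, and variables do not carry over. Pictures are saved under pics/ and viewed, at most 10 in all, crops included, and the job is handed in when it is done.

```bash
mkdir -p pics
cat > h.py <<'E'
import numpy as np, cv2
from cell import manip
from scipy.spatial.transform import Rotation as R
def rot(a):
    a=np.array(a,float)
    return a if a.shape==(3,3) else (R.from_euler('xyz',a).as_matrix() if a.size==3 else R.from_quat(a).as_matrix())
def ray(p,uv):
    f=240/np.tan(np.radians(p['fovy'])/2)
    d=rot(p['attitude'])@np.array([(uv[0]-p['cx'])/f,(uv[1]-p['cy'])/f,1])
    return np.array(p['origin']),d
def plane(p,uv,z):
    o,d=ray(p,uv); return o+d*(z-o[2])/d[2]
def proj(p,X):
    f=240/np.tan(np.radians(p['fovy'])/2)
    c=rot(p['attitude']).T@(np.array(X)-np.array(p['origin'])); return np.array([p['cx']+f*c[0]/c[2],p['cy']+f*c[1]/c[2]])
def save(img,n): cv2.imwrite('pics/'+n+'.png',cv2.cvtColor(img,cv2.COLOR_RGB2BGR))
E
python3 - <<'E'
from h import *
for n in ['top','side']:
    print(n,manip.camera_params(n)); i=manip.camera(n); np.save(n+'.npy',i); save(i,n)
print(manip.camera_params('wrist')); print(manip.read_state(), manip.tip_reach)
E
```

```text
top {'fovy': 54.254238558463264, 'cx': 312.7202513739958, 'cy': 234.6277114684748, 'origin': array([ 439.07338478,   29.90365825, 1211.94813571]), 'attitude': array([-3.05840352, -0.01279153, -1.57593574])}
side {'fovy': 56.12763885993352, 'cx': 322.3853882424129, 'cy': 238.80831515474873, 'origin': array([ 831.21275194, -408.31754579,  946.78712005]), 'attitude': array([-2.61070935,  0.00710108,  0.56587643])}
{'fovy': 62.6423605863321, 'cx': 318.0904818417385, 'cy': 240.06458593498215, 'origin': array([ 257.4671682 , -492.40623406,  384.02310202]), 'attitude': array([ 2.86005171e+00,  6.47231138e-04, -1.23401094e+00])}
{'clock': 0.1, 'joints': array([-1.30160783e+00,  3.00377850e-01,  1.52151258e+00, -1.51283501e-05,
        1.32069689e+00, -6.65855078e-02]), 'qd': array([ 0.00066249, -0.00202493, -0.00228028, -0.00040034,  0.00056535,
        0.00127145]), 'effort': array([ 1.34997339e-03, -5.32644582e+01, -3.53282332e+01,  7.09121092e-02,
        2.34559318e-02, -8.16697707e-05]), 'eef_pos': array([ 181.16801789, -519.07416948,  218.96645093]), 'eef_rot': array([-3.14059922e+00, -5.15599990e-05,  3.35777726e-01]), 'wrist_force': array([0.80962616, 0.01178743, 1.30125131]), 'moment': array([0.00766948, 0.02767184, 0.01690927]), 'finger_force': 0.0, 'finger_gap': 94.14965563513324} 14.0
```

View pics/top.png

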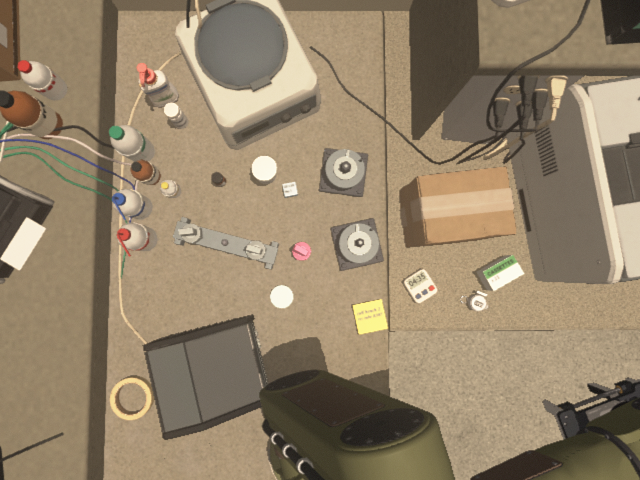

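View pics/side.png

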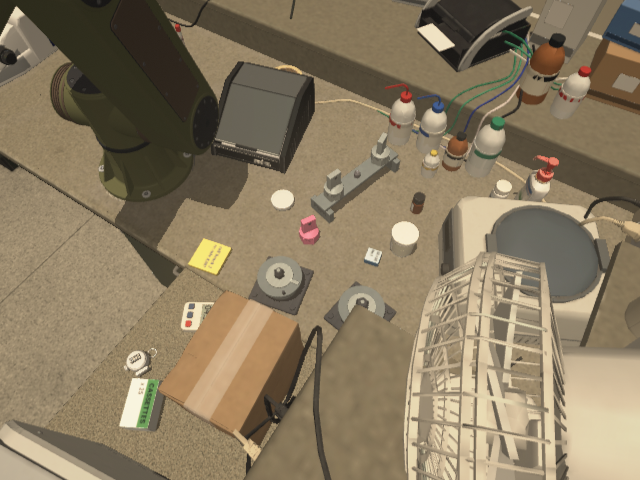

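Top view: near hub nut at (359,243), spare hub at (345,170). Key-shaped candidates are the grey keys at about (188,232) and (257,250) on the rack, and the pink look-alike at (302,251), which is not meant. The middle rack post, near (224,242), is free. Side view: keys at (335,185) and (380,148), near hub at (280,275). Next, one close crop.

Run:
```python
from h import *
t=np.load('top.npy'); p=manip.camera_params('top')
a=cv2.resize(t[205:280,160:290],None,fx=5,fy=5,interpolation=cv2.INTER_CUBIC) 
b=cv2.resize(t[213:275,325:390],None,fx=4,fy=4,interpolation=cv2.INTER_CUBIC)
s=np.load('side.npy'); c=cv2.resize(s[125:225,300:410],None,fx=2.2,fy=2.2)
d=cv2.resize(s[245:315,240:320],None,fx=2.2,fy=2.2)
o=np.zeros((600,800,3),np.uint8); o[:375,:650]=a
o[375:375+220,:242]=c[:220]; o[375:375+154,250:426]=d
cv2.imwrite('pics/c.png',o[:,:,::-1])
o2=None
for n,uv,z in [('hubnut',(359,243),80),('hubfar',(345,170),80),('k1',(188,232),130),('k2',(257,250),130),('pink',(302,251),80),('post2',(224,242),68)]:
    print(n,plane(p,uv,z).round())
```

```text
hubnut [513. -97.  80.]
hubfar [692. -65.  80.]
k1 [536. 304. 130.]
k2 [494. 144. 130.]
pink [494.  41.  80.]
post2 [517. 231.  68.]
```

View pics/c.png

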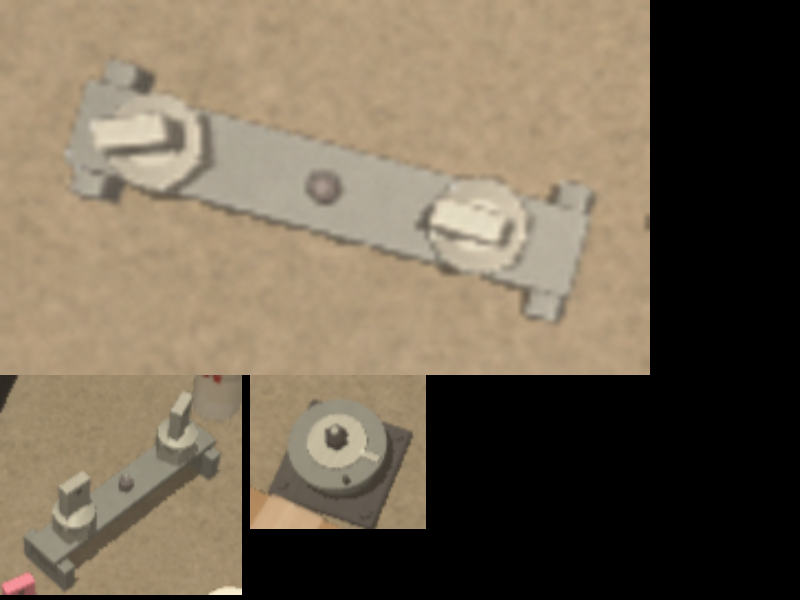

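The crop confirms two grey keys on the end posts, a free middle post, and the tab and stop pin on the near hub. I'll look at the hub from above with the wrist camera.

```bash
python3 -m creep '[[1,[4.5,-2.9,-1],0],[1,[44.7,-29.4,-3],0],[1,[44.7,-29.4,-3],0],[1,[44.7,-29.4,-3],0],[1,[44.7,-29.4,-3],0],[1,[44.7,-29.4,-3],0],[1,[44.7,-29.4,-3],0],[1,[44.7,-29.4,-3],0],[1,[44.7,-29.4,-3],0],[1,[44.7,-29.4,-3],0],[1,[44.7,-29.4,-3],0],[1,[44.7,-29.4,-3],0]]' 
python3 -m creep '[[1,[0,0,0],0],[1,[0,0,0],0],[1,[0,0,0],0]]'
python3 - <<'E'
from h import *
import json
p=manip.camera_params('wrist'); i=manip.camera('wrist'); np.save('w1.npy',i); save(i,'w1'); np.save('w1p.npy',p,allow_pickle=True)
s=manip.read_state(); print(s['clock'],s['eef_pos'],s['eef_rot'],s['joints'])
t=manip.camera_params('top')
for uv in [(415,180),(425,243),(515,235)]: print(plane(t,uv,120))
E
```

```text
clock: 1.3
eef_pos: [507.9, -91.3, 249.0]
eef_rot: [-3.141, 0.0, 0.34]
wrist_force: [-0.3, -1.1, -0.9]
finger_gap: 93.9
finger_force: 0.0
clock: 1.6
eef_pos: [505.9, -95.3, 249.5]
eef_rot: [3.142, 0.0, 0.334]
wrist_force: [0.4, -0.6, 0.1]
finger_gap: 94.0
finger_force: 0.0
1.65 [505.95820326 -95.25960893 249.51739152] [ 3.14153201e+00 -5.47783960e-06  3.34325607e-01] [-2.57222527e-01  1.98528708e-01  1.57674532e+00 -4.82886066e-05
  1.36628026e+00  9.79257999e-01]
[ 658.92497748 -227.50979403  120.        ]
[ 509.30094395 -247.51758474  120.        ]
[ 527.23952892 -460.34998474  120.        ]
```

View pics/w1.png

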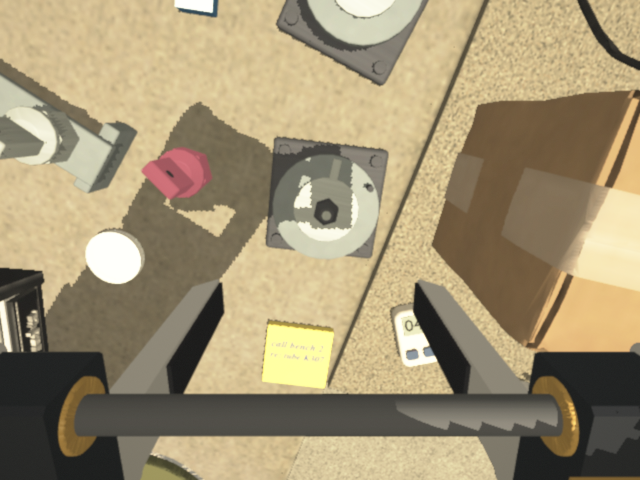

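Run:
```python
from h import *
i=np.load('w1.npy'); save(cv2.resize(i[145:265,260:395],None,fx=5,fy=5,interpolation=cv2.INTER_CUBIC),'c2')
```

```text
(no output)
```

View pics/c2.png

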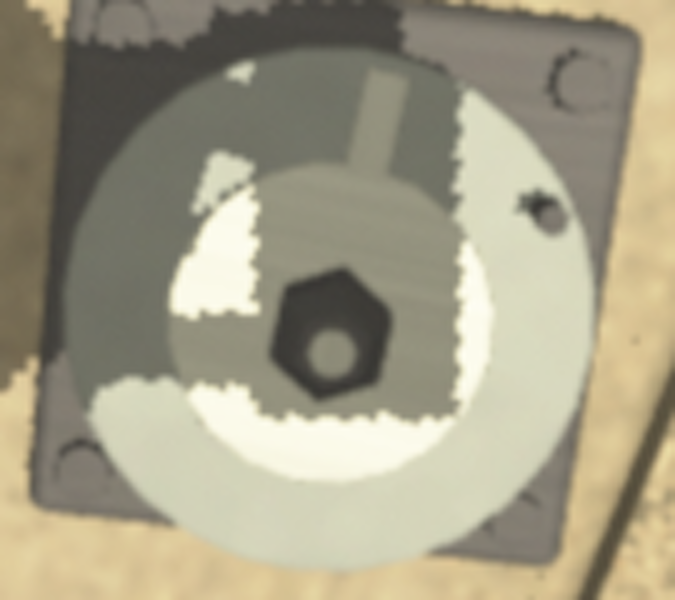

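```bash
python3 - <<'E'
from h import *
p=np.load('w1p.npy',allow_pickle=True).item(); t=manip.camera_params('top')
g=lambda c:(260+c[0]/5,145+c[1]/5)
c=plane(p,g((330,321)),58.5); d=plane(p,g((330,309)),54); print(c,d)
for q in [(388,72),(370,170)]:
    e=plane(p,g(q),58.5)-c; print(np.hypot(*e[:2]),np.degrees(np.arctan2(e[1],e[0])))
a=plane(p,g((342,267)),70);b=plane(p,g((318,398)),70);e=a-b;print('nut',np.hypot(*e[:2]),np.degrees(np.arctan2(e[1],e[0])))
e=plane(p,g((552,218)),54)-d;print('pin',np.hypot(*e[:2]),np.degrees(np.arctan2(e[1],e[0])))
E
python3 -m creep '[[1,[1,-4,0],-1.5],[1,[6.7,-23,0],-11.2],[1,[6.7,-23,0],-11.2],[1,[6.7,-23,0],-11.2],[1,[6.7,-23,0],-11.2],[1,[6.7,-23,0],-11.2],[1,[6.7,-23,0],-11.2],[1,[6.7,-23,0],-11.2],[1,[6.7,-23,0],-11.2],[1,[6.7,-23,0],-11.2],[1,[6.7,-23,0],-11.2],[1,[6.7,-23,0],-11.2]]'
python3 - <<'E'
from h import *
p=manip.camera_params('wrist'); i=manip.camera('wrist'); np.save('w2.npy',i); save(i,'w2'); np.save('w2p.npy',p,allow_pickle=True)
s=manip.read_state(); print(s['clock'],s['eef_pos'],s['eef_rot'],s['joints'])
E
```

```text
[515.23715115 -99.77880986  58.5       ] [516.52982967 -99.41420975  54.        ]
46.08682611540783 6.626628176553051
28.534539952322312 4.924493818301603
nut 24.15614088590002 9.335149199867143
pin 44.021090236983646 -48.130632419179946
clock: 2.85
eef_pos: [493.9, 144.6, 249.5]
eef_rot: [3.141, -0.0, 1.312]
wrist_force: [-0.8, 0.7, 0.4]
finger_gap: 93.8
finger_force: 0.0
2.9 [493.87956166 144.65848051 249.43620606] [-3.14156188e+00  2.21598069e-07  1.31225484e+00] [2.13746358e-01 1.98124067e-01 1.57741751e+00 1.40952970e-05
 1.36607858e+00 4.72284980e-01]
```

View pics/w2.png

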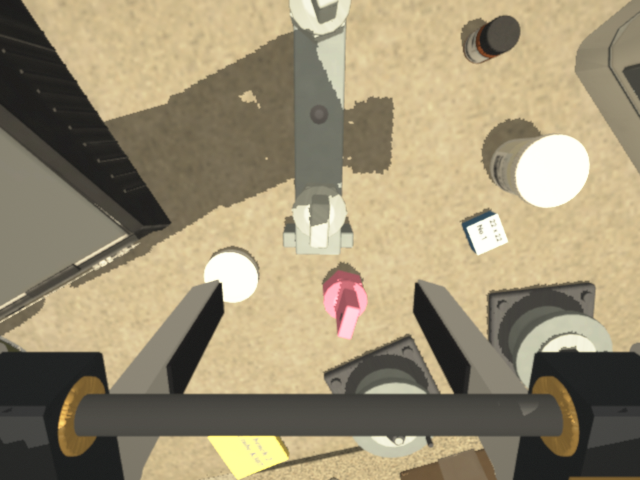

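Run:
```python
from h import *
i=np.load('w2.npy'); o=np.zeros((560,800,3),np.uint8)
a=cv2.resize(i[180:260,280:360],None,fx=7,fy=7,interpolation=cv2.INTER_CUBIC); o[:,:560]=a
b=cv2.resize(i[0:50,285:353],None,fx=3.5,fy=3.5); o[:175,562:800]=b
b=cv2.resize(i[90:140,285:353],None,fx=3.5,fy=3.5); o[200:375,562:800]=b
save(o,'c3')
```

```text
(no output)
```

View pics/c3.png

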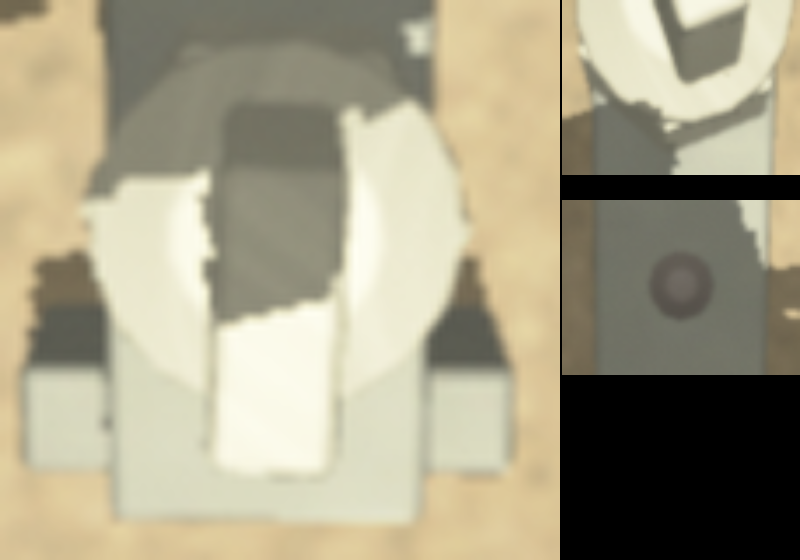

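Run:
```python
from h import *
p=np.load('w2p.npy',allow_pickle=True).item()
g=lambda c:(280+c[0]/7,180+c[1]/7)
c=plane(p,g((276,317)),130); a=plane(p,g((280,164)),130);b=plane(p,g((271.5,471)),130);e=a-b
print('key',c,np.hypot(*e[:2]),np.degrees(np.arctan2(e[1],e[0])))
print('post2',plane(p,(319.3,114.6),68))
# rack corners end near: edges of shelf at z=50
l=plane(p,g((113,520)),50);r=plane(p,g((418,520)),50);m=(l+r)/2;e=l-r
ang=np.arctan2(e[1],e[0]);print('end',m,np.hypot(*e[:2]),np.degrees(ang))
P2=plane(p,(319.3,114.6),68); d=P2-m; d[2]=0; print(np.linalg.norm(d), 'post1',P2-d/np.linalg.norm(d)*80,np.degrees(np.arctan2(d[1],d[0])))
th=1.31225; ex=np.array([np.cos(th),np.sin(th)]);ey=np.array([np.sin(th),-np.cos(th)])
t=manip.read_state()['eef_pos']; D=c-t; print('tool shift',D[:2]@ex,D[:2]@ey, t)
```

```text
key [497.23056455 154.23298277 130.        ] 33.589378153703336 73.73731369184272
post2 [517.69467972 231.58047193  68.        ]
end [483.66867644 107.11255579  50.        ] 42.373242442565626 165.21151901812655
129.03499931342733 post1 [496.59900586 154.41200334  68.        ] 74.71052125933335
tool shift 10.113040571563294 0.7916591704949663 [493.87956166 144.65848051 249.43620606]
```

The key tang is centred at (497,154), yaw 73.7°. Middle post_2 is at (518,232), and the nut is a 20 mm one at (515.5,-99.5), yaw about 6.5°. Taking the near key now.

```bash
python3 -m creep '[[1,[1,0.1,4],-0.3],[1,[1,0.1,9],-0.3],[1,[1,0.1,13],-0.3],[1,[1,0.1,14.5],-0.3],[1,[1,0.1,14.5],-0.3],[1,[1,0.1,14.5],-0.3],[-1,[1,0.1,14.5],-0.3],[-1,[1,0.1,14.5],-0.3],[-1,[1,0.1,14.5],-0.3],[-1,[1,0.1,14.5],-0.3],[-1,[1,0.1,14.5],-0.3],[-1,[1,0.1,14.5],-0.3]]' 55
```

```text
clock: 4.1
eef_pos: [497.4, 154.2, 104.5]
eef_rot: [3.142, -0.0, 1.339]
wrist_force: [-0.1, 0.1, 0.7]
finger_gap: 49.1
finger_force: 0.0
```

```bash
python3 -m creep '[[-1,[0,0,0],0],[-1,[0,0,0],0],[-1,[0,0,0],0],[-1,[0,0,0],0],[-1,[0,0,0],0],[-1,[0,0,0],0],[-1,[0,0,0],0]]'
python3 -m creep '[[-1,[0,0,-1],0],[-1,[0,0,-3],0],[-1,[0,0,-6],0],[-1,[0,0,-9],0],[-1,[0,0,-9],0],[-1,[0,0,-9],0]]'
```

```text
clock: 4.8
eef_pos: [497.4, 154.2, 104.5]
eef_rot: [3.142, -0.0, 1.339]
wrist_force: [-0.4, 0.3, -0.1]
finger_gap: 13.5
finger_force: 55.0
clock: 5.4
eef_pos: [497.3, 154.2, 194.6]
eef_rot: [3.141, -0.0, 1.339]
wrist_force: [-0.2, -0.1, -2.5]
finger_gap: 13.4
finger_force: 54.9
```

```bash
python3 -m creep '[[-1,[-3,1,0],1],[-1,[-24.3,7.6,0],7.9],[-1,[-24.3,7.6,0],7.9],[-1,[-24.3,7.6,0],7.9],[-1,[-24.3,7.6,0],7.9],[-1,[-24.3,7.6,0],7.9],[-1,[-24.3,7.6,0],7.9],[-1,[-24.3,7.6,0],7.9],[-1,[-24.3,7.6,0],7.9],[-1,[-24.3,7.6,0],7.9],[-1,[-24.3,7.6,0],7.9]]'
python3 - <<'E'
from h import *
p=manip.camera_params('wrist'); i=manip.camera('wrist'); np.save('w3.npy',i); np.save('w3p.npy',p,allow_pickle=True)
s=manip.read_state(); print(s['clock'],s['eef_pos'],s['eef_rot'],s['joints'])
save(cv2.resize(i[100:400,160:480],None,fx=2,fy=2),'w3')
E
```

```text
clock: 6.5
eef_pos: [515.6, -98.9, 194.4]
eef_rot: [-3.141, -0.0, 0.651]
wrist_force: [-0.6, 0.4, -1.2]
finger_gap: 13.7
finger_force: 54.9
6.55 [515.64765634 -99.01553577 194.45434125] [-3.14157624e+00 -5.77218922e-05  6.51074393e-01] [-2.59501550e-01  2.66586434e-01  1.62356389e+00  5.86229230e-05
  1.25141989e+00  6.60201978e-01]
```

View pics/w3.png

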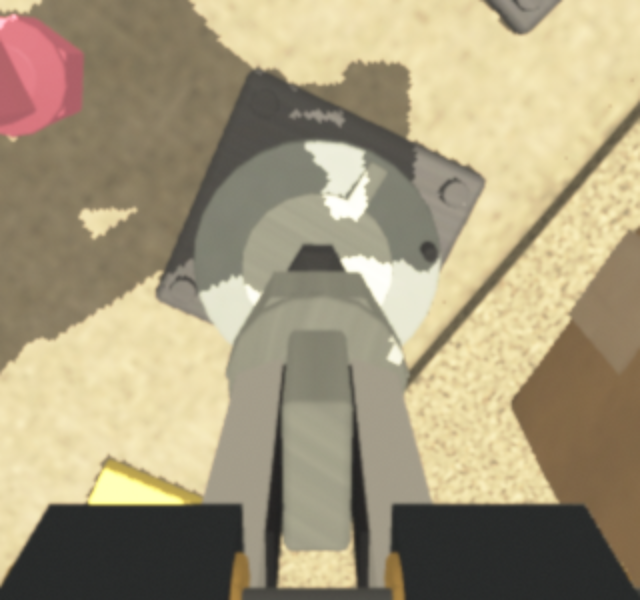

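The wrist view shows the held key lined up over the nut (nut column 317, key 318). Lowering it.

```bash
python3 -m creep '[[-1,[0,0,3],0],[-1,[0,0,5.5],0],[-1,[0,0,5.9],0],[-1,[0,0,6.3],0],[-1,[0,0,6.5],0],[-1,[0,0,6.6],0],[-1,[0,0,6.6],0]]'
python3 -m creep '[[-1,[0,0,0.1],0],[-1,[0,0,0.2],0],[-1,[0,0,0.3],0],[-1,[0,0,0.3],0]]'
```

```text
clock: 7.25
eef_pos: [515.9, -99.7, 129.1]
eef_rot: [3.141, -0.001, 0.65]
wrist_force: [0.8, -0.3, -1.8]
finger_gap: 13.5
finger_force: 54.9
clock: 7.65
eef_pos: [515.5, -99.7, 125.3]
eef_rot: [-3.141, 0.0, 0.65]
wrist_force: [1.3, -1.0, -2.6]
finger_gap: 14.1
finger_force: 54.9
```

```bash
python3 -m creep '[[-1,[0,0,0.3],0],[-1,[0,0,0.6],0],[-1,[0,0,0.9],0],[-1,[0,0,1.1],0],[-1,[0,0,1.1],0]]'
python3 -m creep '[[-1,[0,0,0.1],0],[-1,[0,0,0.2],0],[-1,[0,0,0.2],0]]'
python3 -c "
from h import *
print(manip.read_state()['moment'])"
```

```text
clock: 8.15
eef_pos: [515.5, -99.7, 114.1]
eef_rot: [-3.141, 0.0, 0.65]
wrist_force: [0.7, 0.9, -2.8]
finger_gap: 13.9
finger_force: 54.9
clock: 8.45
eef_pos: [515.7, -99.7, 112.9]
eef_rot: [3.141, -0.0, 0.65]
wrist_force: [-2.3, -0.4, 3.9]
finger_gap: 13.5
finger_force: 55.0
[0.13852166 0.40915696 0.00694125]
```

Fully down. Test turn clockwise.

```bash
python3 -m creep '[[-1,[0,0,0],1],[-1,[0,0,0],2],[-1,[0,0,0],3],[-1,[0,0,0],4],[-1,[0,0,0],4.6],[-1,[0,0,0],5]]'
python3 - <<'E'
from h import *
s=manip.read_state(); print(s['moment'],s['wrist_force'],s['eef_pos'],s['eef_rot'])
p=manip.camera_params('wrist'); i=manip.camera('wrist'); np.save('w4.npy',i); np.save('w4p.npy',p,allow_pickle=True)
save(cv2.resize(i[100:400,160:480],None,fx=2,fy=2),'w4')
E
```

```text
clock: 9.05
eef_pos: [515.6, -99.4, 112.9]
eef_rot: [-3.141, -0.0, 0.212]
wrist_force: [-1.3, 3.6, 4.6]
finger_gap: 13.9
finger_force: 55.0
[0.55626997 0.56008445 0.28054095] [-1.28129     3.5852336   4.58740912] [515.64976818 -99.42160879 112.89773596] [-3.14135956e+00 -2.33345243e-04  2.12027026e-01]
```

View pics/w4.png

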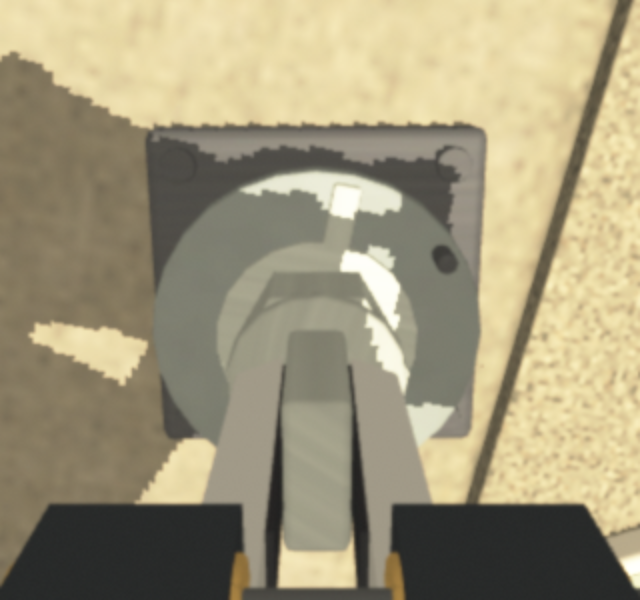

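Torque of 0.28 N m and the tab has moved about 6°, so this key engages. Continuing.

```bash
python3 -m creep '[[-1,[0,0,0],1],[-1,[0,0,0],2],[-1,[0,0,0],3],[-1,[0,0,0],4],[-1,[0,0,0],5],[-1,[0,0,0],6],[-1,[0,0,0],6.5],[-1,[0,0,0],6.5]]'
for k in 1; do python3 -c "
from h import *
s=manip.read_state(); print(s['moment'],s['wrist_force'],s['eef_rot'])"; done
python3 -m creep '[[-1,[0,0,0],0.5],[-1,[0,0,0],1],[-1,[0,0,0],1]]'
python3 -c "
from h import *
s=manip.read_state(); print(s['moment'],s['wrist_force'],s['eef_rot'])"
```

```text
clock: 9.9
eef_pos: [515.6, -99.8, 112.9]
eef_rot: [3.141, -0.0, -0.354]
wrist_force: [-2.6, 1.0, 5.2]
finger_gap: 13.6
finger_force: 55.0
[0.17686564 0.78967887 0.13956273] [-2.58719478  0.98518855  5.19295165] [ 3.14140955e+00 -3.36838574e-04 -3.54222239e-01]
clock: 10.2
eef_pos: [515.6, -99.8, 112.9]
eef_rot: [3.141, -0.0, -0.441]
wrist_force: [-3.2, 0.3, 5.7]
finger_gap: 13.6
finger_force: 55.0
[0.05453706 0.71858359 0.23151432] [-3.15774324  0.29176096  5.73873183] [ 3.14126234e+00 -3.05300188e-04 -4.41217264e-01]
```

```bash
python3 -m creep '[[-1,[0,0,0],0.3],[-1,[0,0,0],0.6],[-1,[0,0,0],0.6]]'
python3 -c "
from h import *
s=manip.read_state(); print(s['moment'],s['eef_rot'])"
python3 -m creep '[[-1,[0,0,0],0.3],[-1,[0,0,0],0.6],[-1,[0,0,0],0.6]]'
python3 - <<'E'
from h import *
s=manip.read_state(); print(s['moment'],s['eef_rot'])
p=manip.camera_params('wrist'); i=manip.camera('wrist'); np.save('w5.npy',i); np.save('w5p.npy',p,allow_pickle=True)
save(cv2.resize(i[100:400,160:480],None,fx=2,fy=2),'w5')
E
```

```text
clock: 10.5
eef_pos: [515.6, -99.9, 112.9]
eef_rot: [3.141, -0.0, -0.493]
wrist_force: [-4.1, -0.5, 5.0]
finger_gap: 13.7
finger_force: 55.1
[-0.00557939  0.7620361   0.38800193] [ 3.14119594e+00 -3.09108487e-04 -4.92764357e-01]
clock: 10.8
eef_pos: [515.6, -99.9, 112.9]
eef_rot: [3.141, -0.0, -0.545]
wrist_force: [-4.4, -0.4, 5.8]
finger_gap: 13.8
finger_force: 55.1
[-0.00358679  0.83286136  0.4091382 ] [ 3.14113315e+00 -4.00639714e-04 -5.45075259e-01]
```

View pics/w5.png

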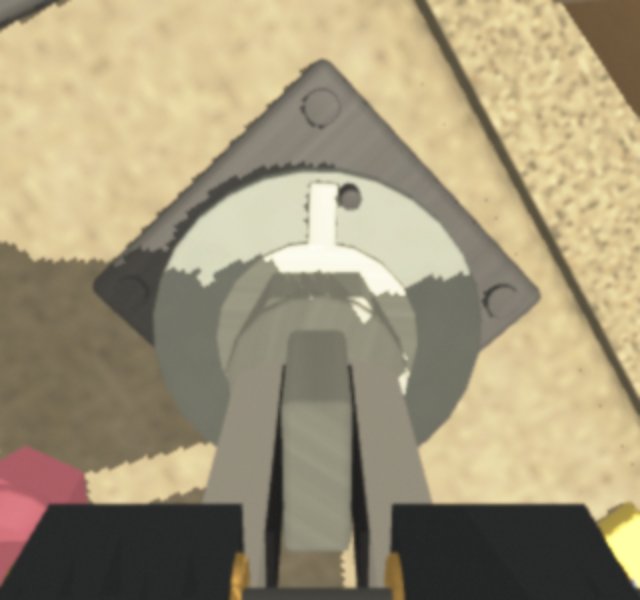

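```bash
python3 - <<'E'
from h import *
c=np.array([515.6,-99.7])
for n,tab,pin in [('w4',(346,186),(446,262)),('w5',(323,184),(349,200))]:
    p=np.load(n+'p.npy',allow_pickle=True).item(); g=lambda q:(160+q[0]/2,100+q[1]/2)
    for l,q,z in[('tab',tab,58.5),('pin',pin,54)]:
        e=plane(p,g(q),z)[:2]-c; print(n,l,np.hypot(*e),np.degrees(np.arctan2(e[1],e[0])))
E
python3 -m creep '[[-1,[0,0,0],0.3],[-1,[0,0,0],0.5],[-1,[0,0,0],0.5]]'
python3 - <<'E'
from h import *
s=manip.read_state(); print(s['moment'],s['eef_rot'])
p=manip.camera_params('wrist'); i=manip.camera('wrist'); np.save('w6.npy',i)
# white tab row profile vs pin, and difference from w5
print(i[195:200:2,305:345].sum(2)//3)
E
```

```text
w4 tab 45.60063505558299 2.0038631958535835
w4 pin 43.61952220429088 -47.984419868069736
w5 tab 45.53077170529008 -34.170787279616164
w5 pin 41.32553983309653 -45.031925188582335
clock: 11.15
eef_pos: [515.6, -100.0, 112.9]
eef_rot: [3.141, -0.0, -0.588]
wrist_force: [-3.6, -0.5, 5.1]
finger_gap: 13.8
finger_force: 55.1
[-0.02746734  0.85291539  0.37483574] [ 3.14112235e+00 -4.82562268e-04 -5.88455584e-01]
[[206 207 207 207 206 197 204 231 241 241 242 243 243 244 245 245 245 244
  241 221 157  90  62  76  96 112 120 121 117 104  97 142 194 207 208 208
  209 208 208 207]
 [207 208 207 206 193 171 192 230 241 241 242 243 243 244 244 245 244 244
  240 214 144  91  88 110 120 121 124 125 124 123 118 123 167 204 208 209
  209 208 208 208]
 [207 207 207 206 188 154 176 229 241 241 242 243 243 244 244 245 244 243
  224 152 117 101  99 113 117 118 118 119 119 119 118 123 164 204 207 207
  208 208 208 208]]
```

Run:
```python
from h import *
for n in('w5','w6'):
    i=np.load(n+'.npy').sum(2)//3
    print(n,i[196,305:345]); print(i[205,305:340]); print('tang edges', i[330,285:355])
```

```text
w5 [210 209 210 210 210 209 210 208 195 189 219 239 242 243 244 245 245 246
 246 246 245 245 239 201 106  61  76 100 113 123 125 125 120 111 124 173
 208 211 210 211]
[211 211 211 210 210 210 208 191 156 177 229 241 242 243 243 244 244 245
 245 245 245 242 229 212 212 212 210 201 186 181 183 184 193 205 208]
tang edges [138 138 138 138 138 138 138 139 138 137 121  81  39  32  33  47  92 124
 133 135 139 139 139 139 139 139 141 141 143 146 145 144 144 143 142 142
 142 141 141 140 140 140 140 139 140 140 140 138 135 127 100  51  33  31
  37  71 114 136 138 139 138 138 138 138 138 138 138 138 138 138]
w6 [207 207 208 207 205 195 204 231 241 241 242 243 244 244 244 245 244 244
 241 221 156  91  75 100 116 122 125 126 126 121 112 129 177 205 208 208
 208 208 208 208]
[208 209 208 204 186 153 174 227 240 241 241 242 242 243 243 243 243 243
 241 228 211 210 209 209 207 206 205 204 204 204 206 208 206 207 207]
tang edges [137 136 137 137 136 137 136 136 137 135 119  78  39  31  33  46  90 123
 130 134 136 137 137 137 137 138 138 140 141 143 143 142 142 142 140 139
 140 138 139 138 139 138 137 138 138 139 138 136 133 125  99  50  32  31
  37  71 112 134 136 136 136 137 136 137 137 137 136 135 136 136]
```

```bash
python3 -m creep '[[-1,[0,0,0],-0.3],[-1,[0,0,0],-0.5],[-1,[0,0,0],-0.5],[-1,[0,0,0],-0.5],[-1,[0,0,0],-0.5]]'
python3 - <<'E'
from h import *
s=manip.read_state(); print(s['moment'],s['eef_rot'],s['wrist_force'])
i=manip.camera('wrist').sum(2)//3; np.save('w7.npy',i); print(i[196:201:2,305:345])
# key orientation vs tool: skirt edge, w3 vs now
a=np.load('w3.npy').sum(2)//3
for n,m in(('w3',a),('w7',i)): 
    print(n,[int(np.argmax(np.abs(np.diff(m[255:285,x].astype(int))))+255) for x in range(275,366,10)])
    for r in (300,340,370): d=np.diff(m[r,270:370].astype(int)); print(r,270+np.argsort(-np.abs(d))[:6])
E
```

```text
clock: 11.7
eef_pos: [515.6, -99.9, 112.9]
eef_rot: [3.141, -0.0, -0.545]
wrist_force: [-4.4, -0.3, 5.4]
finger_gap: 13.7
finger_force: 54.9
[-0.02352992  0.81493609 -0.17390489] [ 3.14143193e+00 -2.69280999e-04 -5.45150795e-01] [-4.3809888  -0.29944349  5.40198409]
[[210 210 210 209 210 210 210 206 186 188 231 242 243 244 244 245 245 246
  246 245 245 242 220 157  98  61  74  98 113 122 125 125 120 110 124 173
  207 211 210 210]
 [210 210 210 210 210 210 208 193 158 179 231 242 243 243 244 245 245 245
  245 245 245 235 188 125  95  83 105 119 122 124 126 126 125 123 121 154
  198 210 211 210]
 [211 210 210 210 210 210 209 206 181 185 233 242 243 243 244 245 245 245
  245 245 245 241 204 125  99  94 112 117 119 120 121 120 119 118 120 152
  196 209 211 211]]
w3 [275, 255, 255, 266, 264, 264, 282, 256, 280, 283]
300 [299 337 298 335 274 300]
340 [335 300 341 294 295 301]
370 [336 299 355 281 292 344]
w7 [272, 255, 255, 265, 264, 264, 282, 258, 261, 283]
300 [299 337 298 301 335 300]
340 [335 300 341 294 295 301]
370 [336 355 281 299 292 344]
```

Backing off released the tab about half a pixel from the pin, so I'll go back to the pressing pose, hold it and check.

```bash
python3 -m creep '[[-1,[0,0,0],0.2],[-1,[0,0,0],0.4],[-1,[0,0,0],0.5],[-1,[0,0,0],0.5],[-1,[0,0,0],0.5],[-1,[0,0,0],0.5],[-1,[0,0,0],0.5],[-1,[0,0,0],0.5],[-1,[0,0,0],0.5],[-1,[0,0,0],0.5],[-1,[0,0,0],0.5],[-1,[0,0,0],0.5]]' 58
python3 - <<'E'
from h import *
s=manip.read_state(); print(s['moment'],s['eef_rot'],s['wrist_force'])
i=manip.camera('wrist').sum(2)//3; print(i[196:201:2,305:345])
t=manip.camera('top'); o=np.load('top.npy')
for n,(x,y) in dict(key=(186,232),pink=(302,251),cup=(263,170),box=(290,189),vial=(218,179),dish=(282,297),timer=(421,287)).items():
    print(n,np.abs(t[y-9:y+9,x-9:x+9].astype(int)-o[y-9:y+9,x-9:x+9]).mean().round(1))
E
```

```text
clock: 12.95
eef_pos: [515.6, -99.9, 112.9]
eef_rot: [3.141, -0.0, -0.588]
wrist_force: [-3.9, -1.4, 5.9]
finger_gap: 14.0
finger_force: 58.1
[-0.01268866  0.81657499  0.39388891] [ 3.14111463e+00 -3.43277897e-04 -5.87862841e-01] [-3.86296644 -1.38211119  5.86625103]
[[206 206 206 206 204 195 203 231 241 241 241 242 243 244 244 244 244 244
  240 220 155  90  74  99 115 121 125 125 124 121 113 130 178 204 207 207
  207 207 207 207]
 [207 206 206 203 177 134 175 228 241 241 241 242 243 243 244 244 244 243
  234 188 122  95  96 112 119 119 121 121 120 120 120 126 167 203 207 207
  208 207 207 207]
 [206 206 206 206 201 182 187 228 240 241 241 242 243 243 244 244 243 243
  239 208 130 106 102 111 115 116 117 117 116 116 117 131 171 203 207 207
  206 207 207 207]]
key 10.1
pink 29.6
cup 4.4
box 8.6
vial 8.0
dish 4.6
timer 6.6
```

```bash
python3 -m creep '[[-1,[0,0,0],0.3],[-1,[0,0,0],0.6],[-1,[0,0,0],0.8],[-1,[0,0,0],0.8],[-1,[0,0,0],0.8],[-1,[0,0,0],0.8]]' 60
python3 - <<'E'
from h import *
s=manip.read_state(); print(s['moment'],s['eef_rot'],s['wrist_force'])
i=manip.camera('wrist'); np.save('w8.npy',i); i=i.sum(2)//3; print(i[194:203:2,300:340])
a=np.load('w3.npy').sum(2)//3
for r in(320,350,380): print(np.abs(a[r,280:360].astype(int)-i[r,280:360]).max())
E
```

```text
clock: 13.65
eef_pos: [515.5, -100.0, 112.9]
eef_rot: [3.141, -0.0, -0.658]
wrist_force: [-3.0, -0.4, 5.3]
finger_gap: 13.9
finger_force: 60.0
[-0.02714193  0.85550388  0.23257132] [ 3.14113989e+00 -3.52549347e-04 -6.57948630e-01] [-3.0250886  -0.4087018   5.32105889]
[[193 193 193 193 194 190 207 228 233 234 236 237 237 238 238 238 238 237
  230 188 103  62  62  79  93 104 108 106  96  85 106 159 192 195 195 195
  195 195 195 194]
 [193 193 193 194 192 187 198 224 233 235 235 237 238 238 238 238 238 238
  230 187 104  78  93 108 113 114 117 117 116 112 106 144 190 194 194 195
  195 195 194 195]
 [192 193 194 192 179 153 174 221 233 234 235 236 237 237 238 238 238 236
  212 133  99  94 104 109 109 110 111 111 111 110 112 144 183 193 194 194
  194 194 194 195]
 [194 193 193 192 176 142 164 218 233 234 234 235 236 237 238 238 238 236
  221 165 111  95 100 106 108 108 108 108 107 111 131 167 190 194 193 194
  194 194 194 194]
 [194 193 194 191 177 147 165 218 233 233 234 235 235 236 237 238 238 237
  234 214 164 135 142 130 114 108 108 111 121 149 177 191 194 194 193 193
  193 193 194 194]]
27.0
32.0
116.0
```

Run:
```python
from h import *
for n in('w3','w4','w5','w8'):
    g=cv2.cvtColor(np.load(n+'.npy'),cv2.COLOR_RGB2GRAY); out=[]
    for r in range(255,376,15):
        e=cv2.Canny(g,40,90)[r,268:372]; out.append((r,(np.where(e)[0]+268).tolist()))
    print(n,out)
```

```text
w3 [(255, [285, 286, 293, 294, 295, 341, 342, 346, 350, 351]), (270, [277, 304, 333, 354, 357, 360, 363]), (285, [272, 300, 303, 334, 336, 364, 365, 370, 371]), (300, [274, 299, 301, 335, 337, 362]), (315, [270, 297, 300, 336, 339, 366]), (330, [296, 301, 335, 340, 370]), (345, [294, 301, 335, 342]), (360, [281, 293, 301, 336, 344, 355]), (375, [281, 292, 300, 304, 305, 306, 307, 310, 311, 312, 313, 314, 315, 316, 317, 318, 319, 320, 321, 322, 323, 324, 325, 326, 327, 328, 329, 330, 331, 337, 344, 355])]
w4 [(255, [270, 285, 293, 294, 295, 343, 350, 357, 365, 366]), (270, [268, 276, 279, 303, 332, 345, 357, 358, 368]), (285, [271, 300, 303, 333, 336, 352, 353, 354, 363, 364]), (300, [274, 299, 301, 335, 337, 362]), (315, [270, 297, 300, 336, 339, 366]), (330, [296, 301, 335, 340, 370]), (345, [294, 301, 335, 342]), (360, [281, 293, 301, 336, 344, 355]), (375, [281, 292, 300, 304, 305, 306, 307, 308, 309, 310, 311, 312, 313, 314, 315, 316, 317, 318, 319, 320, 321, 322, 323, 324, 325, 326, 327, 328, 329, 330, 331, 332, 337, 344, 355])]
w5 [(255, [270, 285, 286, 293, 294, 295, 337, 341,
[... 339 characters left out ...]
00, 306, 307, 308, 309, 310, 311, 312, 313, 314, 315, 316, 317, 318, 319, 320, 321, 322, 323, 324, 325, 326, 327, 328, 329, 330, 332, 333, 337, 344, 355])]
w8 [(255, [270, 271, 285, 286, 293, 294, 295, 338, 339, 342, 343, 346, 351, 366]), (270, [268, 276, 277, 279, 303, 333, 356, 357, 360, 368]), (285, [271, 300, 303, 334, 336, 363, 365]), (300, [274, 299, 301, 335, 337, 361, 363]), (315, [270, 297, 300, 336, 339, 366]), (330, [296, 301, 335, 340, 370]), (345, [294, 301, 335, 342]), (360, [281, 293, 301, 335, 344, 355]), (375, [281, 292, 300, 305, 306, 307, 308, 309, 310, 311, 312, 313, 314, 315, 316, 317, 318, 319, 320, 321, 322, 323, 324, 325, 326, 327, 328, 329, 330, 331, 337, 344, 355])]
```

The nut is at the stop, but the key keeps creeping round on it. I need to know whether the hexagon drives it or mouth friction does, so I'll lift the key 5 mm off the washer and test for torque.

```bash
python3 -m creep '[[-1,[0,0,-0.3],0],[-1,[0,0,-0.5],0],[-1,[0,0,-0.5],-1],[-1,[0,0,-0.5],-2],[-1,[0,0,-0.5],-3],[-1,[0,0,-0.5],-3],[-1,[0,0,-0.5],-3]]' 
python3 -c "
from h import *
s=manip.read_state(); print(s['moment'],s['eef_rot'],s['wrist_force'])"
for i in 1; do python3 -m creep '[[-1,[0,0,0],1],[-1,[0,0,0],2],[-1,[0,0,0],3],[-1,[0,0,0],3]]' >/dev/null; python3 -c "
from h import *
s=manip.read_state(); print(s['moment'],s['eef_rot'],s['wrist_force'])"
python3 -m creep '[[-1,[0,0,0],1],[-1,[0,0,0],2],[-1,[0,0,0],2]]' >/dev/null; python3 -c "
from h import *
s=manip.read_state(); print(s['moment'],s['eef_rot'],s['wrist_force'])
i=manip.camera('wrist'); np.save('w9.npy',i); np.save('w9p.npy',manip.camera_params('wrist'),allow_pickle=True); print(manip.read_state()['eef_pos'])"; done
```

```text
clock: 14.4
eef_pos: [515.3, -99.8, 115.7]
eef_rot: [3.141, 0.001, -0.397]
wrist_force: [6.4, -1.6, -21.3]
finger_gap: 13.7
finger_force: 59.9
[-0.5635477  -1.64728518 -0.08815659] [ 3.14140143e+00  1.28829533e-03 -3.96865863e-01] [  6.42827587  -1.62867163 -21.32897399]
[-0.32426585  0.17979727 -0.00449559] [ 3.14118306e+00  3.12936819e-04 -6.60059993e-01] [-0.38353873 -1.33279071 -3.50911613]
[0.0725154  0.00738178 0.00603908] [-3.14132886e+00 -1.38585239e-04 -8.32381776e-01] [-0.49436433  0.1413301  -2.79180405]
[515.6979763  -99.66735331 117.54594146]
```

Run:
```python
from h import *
p=np.load('w9p.npy',allow_pickle=True).item(); i=np.load('w9.npy'); g=i.sum(2)/3
c=np.array([515.6,-99.7])
# polar sample at radius 40 and 44 on z 58.5
for r in(38,43):
    print(r,[(a,int(g[int(round(v)),int(round(u))])) for a in range(-70,11,2) for u,v in [proj(p,[c[0]+r*np.cos(np.radians(a)),c[1]+r*np.sin(np.radians(a)),58.5])] if 0<=v<480])
```

```text
38 [(-70, 185), (-68, 186), (-66, 186), (-64, 186), (-62, 185), (-60, 185), (-58, 186), (-56, 185), (-54, 185), (-52, 184), (-50, 183), (-48, 184), (-46, 184), (-44, 186), (-42, 187), (-40, 186), (-38, 186), (-36, 186), (-34, 185), (-32, 185), (-30, 181), (-28, 173), (-26, 229), (-24, 231), (-22, 228), (-20, 225), (-18, 215), (-16, 117), (-14, 168), (-12, 183), (-10, 183), (-8, 183), (-6, 183), (-4, 182), (-2, 184), (0, 184), (2, 185), (4, 185), (6, 185), (8, 186), (10, 184)]
43 [(-70, 185), (-68, 185), (-66, 186), (-64, 186), (-62, 186), (-60, 186), (-58, 185), (-56, 185), (-54, 186), (-52, 185), (-50, 185), (-48, 136), (-46, 106), (-44, 110), (-42, 104), (-40, 90), (-38, 170), (-36, 185), (-34, 186), (-32, 186), (-30, 185), (-28, 162), (-26, 229), (-24, 231), (-22, 230), (-20, 227), (-18, 208), (-16, 158), (-14, 184), (-12, 183), (-10, 183), (-8, 183), (-6, 183), (-4, 183), (-2, 185), (0, 186), (2, 185), (4, 186), (6, 186), (8, 186), (10, 186)]
```

The key had wedged corner-to-flat and dragged the nut back to -22°. I'll lift clear, index back one flat, seat it again and drive while watching torque.

```bash
python3 -m creep '[[-1,[0,0,-1],0],[-1,[0,0,-3],0],[-1,[0,0,-3],-2],[-1,[0,0,-3],-4],[-1,[0,0,-3],-6],[-1,[0,0,-3],-8],[-1,[0,0,-3],-10],[-1,[0,0,-3],-11.1],[-1,[0,0,-3],-11.1],[-1,[0,0,-3],-11.1]]'
python3 -m creep '[[-1,[0,0,0.8],0],[-1,[0,0,1.6],0],[-1,[0,0,2.4],0],[-1,[0,0,3],0],[-1,[0,0,3.3],0],[-1,[0,0,3.43],0],[-1,[0,0,3.43],0]]'
q(){ python3 -c "
from h import *
s=manip.read_state(); print(s['moment'].round(3),s['eef_rot'][2].round(3),s['wrist_force'].round(1),s['eef_pos'][2].round(1))"; }
q; python3 -m creep '[[-1,[0,0,0],1],[-1,[0,0,0],1.5],[-1,[0,0,0],1.5]]'>/dev/null; q
python3 -m creep '[[-1,[0,0,0],0.5],[-1,[0,0,0],1],[-1,[0,0,0],1]]'>/dev/null; q
python3 -m creep '[[-1,[0,0,0],0.5],[-1,[0,0,0],1],[-1,[0,0,0],1]]'>/dev/null; q
python3 -m creep '[[-1,[0,0,0],0.5],[-1,[0,0,0],1],[-1,[0,0,0],1]]'>/dev/null; q
cat > tab.py <<'E'
from h import *
def tab():
    s=manip.read_state(); p=manip.camera_params('wrist'); g=manip.camera('wrist').sum(2)/3; c=np.array([515.6,-99.7]); A=np.arange(-70,20,1)
    v=[]
    for a in A:
        u=proj(p,[c[0]+37*np.cos(np.radians(a)),c[1]+37*np.sin(np.radians(a)),58.5]).round().astype(int); v.append(g[u[1],u[0]] if 0<=u[1]<480 and 0<=u[0]<640 else 0)
    v=np.array(v); print('tool',np.degrees(s['eef_rot'][2]).round(1),'mz',s['moment'][2].round(2)); print(dict(zip(A.tolist(),v.astype(int).tolist())) )
tab()
E
python3 tab.py
```

```text
clock: 16.15
eef_pos: [515.8, -99.7, 148.2]
eef_rot: [3.141, -0.001, 0.138]
wrist_force: [1.0, -0.3, -1.9]
finger_gap: 13.8
finger_force: 59.9
clock: 16.85
eef_pos: [515.7, -99.7, 113.2]
eef_rot: [3.142, -0.0, 0.135]
wrist_force: [0.4, -0.6, -1.6]
finger_gap: 13.9
finger_force: 59.9
[ 0.033 -0.011 -0.056] 0.135 [ 0.4 -0.6 -1.6] 113.2
[ 0.046  0.038 -0.005] 0.004 [-0.3  0.3 -1.5] 113.4
[ 0.2    0.13  -0.041] -0.082 [-0.4  0.6 -0.7] 113.2
[0.181 0.183 0.064] -0.169 [-0.6  1.5 -2.3] 113.2
[0.181 0.18  0.168] -0.256 [-1.7  0.7 -1. ] 113.2
tool -14.6 mz 0.17
{-70: 112, -69: 112, -68: 113, -67: 112, -66: 113, -65: 112, -64: 112, -63: 112, -62: 112, -61: 118, -60: 154, -59: 176, -58: 210, -57: 212, -56: 213, -55: 212, -54: 212, -53: 212, -52: 212, -51: 213, -50: 211, -49: 212, -48: 212, -47: 212, -46: 213, -45: 213, -44: 213, -43: 214, -42: 214, -41: 215, -40: 215, -39: 215, -38: 215, -37: 215, -36: 214, -35: 213, -34: 213, -33: 214, -32: 209, -31: 223, -30: 241, -29: 246, -28: 246, -27: 246, -26: 246, -25: 246, -24: 245, -23: 245, -22: 245, -21: 244, -20: 236, -19: 191, -18: 140, -17: 184, -16: 214, -15: 215, -14: 215, -13: 215, -12: 215, -11: 215, -10: 214, -9: 214, -8: 213, -7: 214, -6: 213, -5: 212, -4: 212, -3: 213, -2: 212, -1: 213, 0: 213, 1: 214, 2: 214, 3: 215, 4: 215, 5: 215, 6: 216, 7: 216, 8: 215, 9: 215, 10: 214, 11: 214, 12: 214, 13: 213, 14: 212, 15: 211, 16: 211, 17: 211, 18: 211, 19: 212}
```

Torque builds at about 14° lag without touching the washer, so the hexagon itself drives and this key fits, with a compliant contact. Driving gently to the stop.

```bash
cat > tab.py <<'E'
from h import *
import sys
def tab(p,g,l):
    g=g.sum(2)/3; c=np.array([515.6,-99.7]); A=np.arange(-60,0,.5); v=[]
    for a in A:
        u=proj(p,[c[0]+37*np.cos(np.radians(a)),c[1]+37*np.sin(np.radians(a)),58.5]).astype(np.float32); v.append(cv2.getRectSubPix(g.astype(np.float32),(1,1),(float(u[0]),float(u[1])))[0,0])
    v=np.array(v); m=v>np.median(v)+20; print(l,'tab',A[m].min() if m.any() else None,A[m].max() if m.any() else None)
if len(sys.argv)>1: tab(np.load('w5p.npy',allow_pickle=True).item(),np.load('w5.npy'),'w5')
s=manip.read_state(); p=manip.camera_params('wrist'); tab(p,manip.camera('wrist'),(np.degrees(s['eef_rot'][2]).round(1),s['moment'][2].round(2),s['eef_pos'].round(1),s['wrist_force'].round(1)))
E
python3 tab.py 1
python3 -m creep '[[-1,[0,0,0],0.5],[-1,[0,0,0],1],[-1,[0,0,0],1.5],[-1,[0,0,0],1.5],[-1,[0,0,0],1.5]]'>/dev/null; python3 tab.py
python3 -m creep '[[-1,[0,0,0],0.5],[-1,[0,0,0],1],[-1,[0,0,0],1],[-1,[0,0,0],1]]'>/dev/null; python3 tab.py
python3 -m creep '[[-1,[0,0,0],0.3],[-1,[0,0,0],0.5],[-1,[0,0,0],0.5]]'>/dev/null; python3 tab.py
```

```text
w5 tab -39.0 -29.5
(np.float64(-14.6), np.float64(0.19), array([515.6, -99.7, 113.2]), array([-1. ,  0.3, -0.7])) tab -30.0 -20.0
(np.float64(-22.1), np.float64(0.18), array([515.6, -99.8, 113.2]), array([-1.3, -0.3, -1. ])) tab -38.0 -28.0
(np.float64(-27.1), np.float64(0.25), array([515.6, -99.8, 113.2]), array([-2.4, -2.2,  0.6])) tab -39.5 -29.5
(np.float64(-29.8), np.float64(0.38), array([515.6, -99.8, 113.2]), array([-2.2, -2.7, -0.9])) tab -39.5 -29.5
```

```bash
python3 -m creep '[[-1,[0,0,0.03],-0.1],[-1,[0,0,0.05],-0.2],[-1,[0,0,0.05],-0.2],[-1,[0,0,0.05],-0.2]]'; python3 tab.py
python3 -m creep '[[-1,[0,0,0],0],[-1,[0,0,0],0],[-1,[0,0,0],0],[-1,[0,0,0],0],[-1,[0,0,0],0],[-1,[0,0,0],0],[-1,[0,0,0],0],[-1,[0,0,0],0],[-1,[0,0,0],0],[-1,[0,0,0],0]]'>/dev/null; python3 tab.py
```

```text
clock: 19.9
eef_pos: [515.6, -99.8, 113.1]
eef_rot: [3.142, -0.0, -0.502]
wrist_force: [-4.7, -3.1, 4.9]
finger_gap: 13.7
finger_force: 60.0
(np.float64(-28.7), np.float64(0.07), array([515.6, -99.8, 113.1]), array([-4.7, -3.1,  4.9])) tab -39.0 -29.5
(np.float64(-28.7), np.float64(0.13), array([515.6, -99.8, 113.1]), array([-4.3, -3.3,  5.3])) tab -39.0 -29.5
```

```bash
python3 -m creep '[[-1,[0,0,0.03],0.1],[-1,[0,0,0.05],0.1],[-1,[0,0,0.05],0.1],[-1,[0,0,0.05],0.1]]'; python3 tab.py
```

```text
clock: 21.4
eef_pos: [515.7, -99.8, 113.0]
eef_rot: [3.142, -0.001, -0.51]
wrist_force: [-7.0, -2.9, 10.7]
finger_gap: 13.6
finger_force: 60.0
(np.float64(-29.2), np.float64(0.25), array([515.7, -99.8, 113. ]), array([-7. , -2.9, 10.7])) tab -39.5 -29.5
```

The key is hard down with the tab held against the pin, and the other key still stands on its rack post. Handing in.

```bash
python3 -c "
from cell import manip
print(manip.sign_off())"
```

```text
the job is handed in; nothing more can be done
None
```

I handed the job in at about 21 s. The first key I tried fits the near hub's 20 mm nut and has turned it clockwise until its tab stopped against the pin; I left it gripped, upright and pressed down on the washer, with the other key still on its post. I overpushed once at the stop: the key wedged and dragged the nut back about 14°, so I reseated it and drove the nut to the stop again.

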